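Tip the pebbles into the bench unit's hatch well

TASK

Open the flush hatch in the low wooden bench unit: press the heel of the recessed ring pull so that the ring flips up, lift the hatch by the ring, and swing it gently past upright until it leans back against its stop. Then pour all four pebbles from the white cup into the well under the hatch and stand the empty cup upright on the table. Do not slam the hatch, and leave the other things where they are.

Things in the scene. Friction and masses are not known exactly. Their poses are not given: they have to be found in the camera images.
- deck: low wooden bench unit fixed to the table, 300 (x) by 360 (y) by 90 mm high, with a square well 204 mm wide in its middle under the hatch; origin under its centre on the table, x points to the hatch's hinge side (away from the robot), y left, z up
- well (a point): centre of the well's floor, 12 mm above the table; axes as the unit's; the well is 78 mm deep to the unit's top
- hatch (a joint): hatch opening in rad: 0 shut and flush with the unit's top, stop at 1.72 (leaning back past upright). The hatch is a plywood panel 200 by 200 by 14 mm, about 0.5 kg; a stiff hinge (about 0.75 N m) holds it at any angle. It turns about the unit's y axis through hatch_hinge
- hatch_hinge (a point): middle of the hinge line, at the hatch's far edge, 100 mm from the unit's centre and level with its top; turns with the hatch: x points from the free edge to the hinge, z out of the hatch's upper face. The panel spans x from -200 to 0 mm, y +-100 mm, z from -14 to 0 mm here; a steel pan about 75 mm wide (x from -128 to -70 mm) bulges down to z = -36 mm on its underside
- pull (a joint): flip angle of the steel ring pull in rad: 0 lying flat in its pan, stop at 0.95; stays where it is left (friction about 0.06 N m)
- pivot (a point): middle of the ring pull's pivot, on the hatch, 125 mm from the hinge line and 6 mm below the hatch's upper face; axes as hatch_hinge. The ring is a rounded loop of 9 mm round steel bar, 56 mm wide outside and 38 mm inside, reaching from the pivot towards the hatch's free edge (towards the robot), lying in a shallow tray too tight for fingers.
- heel (a point): top of the ring pull's flat heel, 20 mm from the pivot on its hinge side; the heel is 36 mm wide and reaches 26 mm from the pivot. Under and beyond it is an open pocket, 72 mm wide (y), from the pivot to 55 mm beyond, 33 mm deep; pressing the heel down into it swings the loop up. Moves with the ring; x from loop to heel, z out of its upper face
- bar (a point): middle of the loop's straight end bar, the place to hold: 9 mm thick, running along y, 48 mm from the pivot; moves with the ring. It stands 33 mm above the hatch's face with the ring fully flipped
- cup: white open plastic cup, 80 mm high, flaring from 54 mm across at the foot to 80 mm at the rim (65 mm at a height of 34 mm), wall 3 mm, 60 g, standing on the table beside the unit, on its left or its right; origin under its foot, z up
- cup_rim (a point): centre of the cup's mouth, 80 mm above its foot
- pebble0: rounded pebble, 21 mm across, 18 mm thick, 14 g; origin at the middle of its underside; starts in the cup
- pebble1: rounded pebble, 21 mm across, 18 mm thick, 14 g; origin at the middle of its underside; starts in the cup
- pebble2: rounded pebble, 21 mm across, 18 mm thick, 14 g; origin at the middle of its underside; starts in the cup
- pebble3: rounded pebble, 21 mm across, 18 mm thick, 14 g; origin at the middle of its underside; starts in the cup
- deck_stone: leave alone: oval-section white painted stone, 56 mm across, 30 mm high, lying on the deck's right margin
- table_stone: leave alone: white painted stone, 76 mm across, 36 mm high, on the table to the right
- grey_stone: leave alone: bare grey stone, 52 mm across, 28 mm high, on the table to the right, beyond
- brush: leave alone: paint brush 170 mm long lying on the deck's left margin
- jar: leave alone: closed paint jar, 60 mm across, 85 mm high, on the table on the other side of the deck from the cup
- water: leave alone: closed water bottle, 64 mm across, 160 mm high, on the table beyond the unit, to the left
Mind the look-alikes: they are no part of the job. What is shaped like the cup but green is not meant.

How it is judged (in metres and radians):
On the way, in this order (a step that is already met when the one before it is completed fails the run):
1. the ring is flipped up while the hatch is still shut (value of joint pull above 0.6 rad and value of joint hatch below 0.05 rad), for 0.2 s.
2. the hatch is swung past upright (value of joint hatch above 1.6 rad), for 0.2 s.
3. all four pebbles are in the well (x of pebble0 in the frame of well between -0.11 and 0.11 m and y of pebble0 in the frame of well between -0.11 and 0.11 m and z of pebble0 in the frame of well between -0.01 and 0.06 m and x of pebble1 in the frame of well between -0.11 and 0.11 m and y of pebble1 in the frame of well between -0.11 and 0.11 m and z of pebble1 in the frame of well between -0.01 and 0.06 m and x of pebble2 in the frame of well between -0.11 and 0.11 m and y of pebble2 in the frame of well between -0.11 and 0.11 m and z of pebble2 in the frame of well between -0.01 and 0.06 m and x of pebble3 in the frame of well between -0.11 and 0.11 m and y of pebble3 in the frame of well between -0.11 and 0.11 m and z of pebble3 in the frame of well between -0.01 and 0.06 m), for 0.2 s.
At the end, for the whole second after the job is handed in: the hatch leans open past upright (more than 1.6 rad), all four pebbles lie inside the well below the unit's top (origins at least 18 mm below it), and the cup stands upright (within 0.15 rad) and still on the table top, within 15 mm in height (all of step 3 and value of joint hatch above 1.6 rad and height (world z) of cup between -0.01 and 0.015 m and angle between cup's own z axis and vertical below 0.15 rad and linear speed of cup below 0.02 m/s); the robot touches nothing.
It fails at once if the hatch is slammed (turning faster than 3 rad/s) (velocity of joint hatch above 3 rad/s or velocity of joint hatch below -3 rad/s).
It fails at once if a bystander is shoved more than 30 mm (distance of any of deck_stone, table_stone, grey_stone, brush, jar, water from where it was at the start of the episode above 0.03 m).
It also fails if it takes over 72 s, if anything falls off the work surface, if the arm or the gripper's body presses on something with over 40 N, if the wrist force passes 120 N, or if a joint passes its speed limit or range.

ROBOT

A 7-joint arm with a two-finger parallel gripper is mounted at the origin on the work surface. World frame = base frame: x ahead of the robot, y to its left, z up, the work surface at z = 0. Lengths are in m, angles in degrees, forces in N, time in s.
With the tool pointing down it reaches from about 0.4 to 0.85 m from the base axis. Payload 10.4 kg.
Tool frame: the origin (TCP) lies at the very end of the fingers, on their centre line; the grasp point (between the pads) lies 19 mm behind it (pinch_z is the distance from the TCP to the grasp point, in m); z points along the fingers, y is the line along which they close (so a half turn about z gives the same grasp; the last joint's range is limited). The gripper opens to 85 mm and grips with 20 to 120 N. Pads are 22 mm wide; open, the fingers measure 114 mm over their backs; the gripper's body (76 mm by 85 mm) begins 54 mm behind the grasp point. The pads swing forward as they close: fully open they stand 13 mm farther back than shut.
Start: joints at [-69.133, 19.034, -3.707, 83.658, 1.238, 77.344, -5.071], TCP at [0.236, 0.579, 0.231] pointing down, gripper open.
Joint ranges: [-148.97, 148.97], [-28.65, 121.19], [-84.17, 76.75], [9.2, 138.47], [-72.65, 252.65], [3.7, 117.97], [-149.18, 149.18]. Speed limits (degrees/s): [127.2, 127.2, 159.86, 159.86, 180, 180, 180].

INTERFACE

Orientations are given as [roll, pitch, yaw] about the fixed x, y, z axes, in that order (R = Rz(yaw) Ry(pitch) Rx(roll)).
In Python, from bench import * gives the robot as it stands.
- The arm moves only by the shell command python3 -m pendant 'ROWS'. ROWS is JSON, a list of rows, each an object of numbers: "x", "y", "z": the shift along the world's x, y, z in cm; "ax", "ay", "az": the turn, a rotation vector about the world's x, y, z in rad; "jaw": the closure, from -1 (fully open) to 1 (shut). In form: [{"x": .., "y": .., "z": .., "ax": .., "ay": .., "az": .., "jaw": ..}, ...]. A call has 1 to 8 rows; each row is the pose to reach, as a shift and turn from the pose commanded when the call began; what a row does not reach only later rows make up. A row lasts 1/8 s, in which the tool goes at most 62.5 mm and 10.7 degrees, less where a joint would pass 70% of its speed; a pose out of reach is approached as far as the arm can. A call with a gripper value outside its range is refused whole. The fingers move at their own pace and stop on an object; the grip force is fixed at half the most. Time passes only in rows, so rows that repeat a pose let the fingers close. It gives the time, the measured TCP pose, the force, the opening and the grip force at its end, in the units of the state.
- observe(): the state, without advancing time (a new reading comes with each control period).
- snapshot(name): name is "scene" or "side" or "wrist"; returns (picture, depth): 480x640x3 uint8, red, green, blue; 480x640 float32, m along the optical axis (not along the pixel's ray), 0 where there is no reading.
- camera_model(name): a dict with "vfov" (degrees; the focal length in pixels is half the picture's height over the tangent of half this angle, whatever the lens; pixels are square), "cx", "cy" (the principal point, pixels), "k1" (the pictures are not rectified: a ray, as slopes to the right and down, at radius r is drawn at 1 + k1 r^2 times it, then the intrinsics apply), "cam_to_world" (4x4, takes a point from camera to world coordinates). Camera axes: x right, y up, looking along -z (the intrinsics and any distortion apply to the point x, -y, -z); pixel columns grow to the right and rows downward; lengths in m; the calibration is good to about 2 mm. A picture is of the moment at which its call begins: read the wrist's pose just before it. camera_model takes no time and is no camera call; for the wrist camera it gives the pose at the moment of the call.
- hand_in(): hands the job in; it is judged then, once.
The state is a dict: "clock": time; "joint_pos": joint angles; "dq": joint speeds; "effort": joint torques, N m; "ee_pos": TCP position; "orientation": TCP orientation; "wrist_force": force on the tool from outside, world axes, zero at the start; "wrist_torque": the same for the moment, N m; "grip_width": opening from 0.0 (shut) to 1.0 (fully open); "grip_force": force on a finger pad.
Only numpy, scipy, OpenCV 4.12 (cv2) and the standard library are available. Lean on these libraries where they do the work, as an engineer would, in place of code of your own. Each camera call takes 0.05 s, during which the arm holds its last target. There are 200 camera calls.

## Working session

There is one attempt and no reset: what is moved stays moved. The work goes in short steps, Python scripts to look and compute and a shell command to move; the robot and the scene stay as the last step left them, time stands still between calls to the robot, and variables do not carry over. Pictures are saved under pics/ and viewed, at most 13 in all, crops included, and the job is handed in when it is done.

```bash
mkdir -p pics; ls; cat > h.py <<'E'
import numpy as np, cv2
from bench import *
def shot(n):
    m=camera_model(n); p,d=snapshot(n); return m,p,d
def K(m):
    f=240/np.tan(np.radians(m["vfov"])/2); return f
def rays(m,uv):
    f=K(m); uv=np.atleast_2d(np.array(uv,float))
    q=(uv-[m["cx"],m["cy"]])/f; s=q.copy()
    for _ in range(20): s=q/(1+m["k1"]*(s**2).sum(1,keepdims=True))
    return s
def pts(m,uv,depth):
    s=rays(m,uv); d=np.atleast_1d(depth).reshape(-1,1)
    T=np.array(m["cam_to_world"]); c=np.c_[s[:,:1]*d,-s[:,1:]*d,-d]
    return c@T[:3,:3].T+T[:3,3]
def onz(m,uv,z):
    T=np.array(m["cam_to_world"]); a=pts(m,uv,1.0)-T[:3,3]
    return T[:3,3]+a*((z-T[2,3])/a[:,2:])
def cloud(m,d):
    v,u=np.mgrid[0:480,0:640]; P=pts(m,np.c_[u.ravel(),v.ravel()],d.ravel()).reshape(480,640,3)
    P[d==0]=np.nan; return P
def save(n,p): cv2.imwrite("pics/"+n+".png",p[...,::-1])
E
python3 - <<'E'
from h import *
print(observe())
for n in("scene","side"):
    m,p,d=shot(n); print(n,m); save(n+"0",p); np.savez("pics/"+n+"0.npz",p=p,d=d)
E
```

```text
pics
{'clock': 0.0, 'joint_pos': array([-69.13348845,  19.07220027,  -3.70744123,  83.70667677,
         1.23907934,  77.34388036,  -5.07134035]), 'dq': array([ 0.04221183,  0.00584034,  0.07459228,  0.01562704, -0.12386661,
       -0.07479167, -0.00825862]), 'effort': array([ 4.38551433e-04, -6.25458241e+01,  4.96110041e-02, -3.91602695e+01,
        1.63677055e-02,  1.01311714e-02,  4.03826834e-05]), 'ee_pos': array([0.23562534, 0.57846818, 0.23050791]), 'orientation': array([-1.79917311e+02,  5.21841319e-03,  1.57839875e+02]), 'wrist_force': array([-0.64048072, -0.12840378, -0.0626681 ]), 'wrist_torque': array([ 0.04092758,  0.01856562, -0.03361386]), 'grip_force': 0.0, 'grip_width': 1.0022067635828964}
scene {'vfov': 46.77225206902852, 'cx': 313.3683696925637, 'cy': 242.52405685411802, 'k1': -0.0953545724286704, 'cam_to_world': array([[ 0.85468467, -0.41670488,  0.30963067,  0.93374727],
       [ 0.51891682,  0.70350344, -0.48560091, -0.60216446],
       [-0.01547397,  0.57570822,  0.81750878,  1.0374475 ],
       [ 0.        ,  0.        ,  0.        ,  1.        ]])}
side {'vfov': 42.60680407472852, 'cx': 304.6827567578144, 'cy': 233.8256250151201, 'k1': 0.04500932663724352, 'cam_to_world': array([[ 0.8044763 ,  0.4512469 , -0.38625654, -0.03891864],
       [-0.59397842,  0.61415158, -0.51962243, -0.80062723],
       [ 0.00274205,  0.64745198,  0.76210131,  1.22466801],
       [ 0.        ,  0.        ,  0.        ,  1.        ]])}
```

View pics/scene0.png

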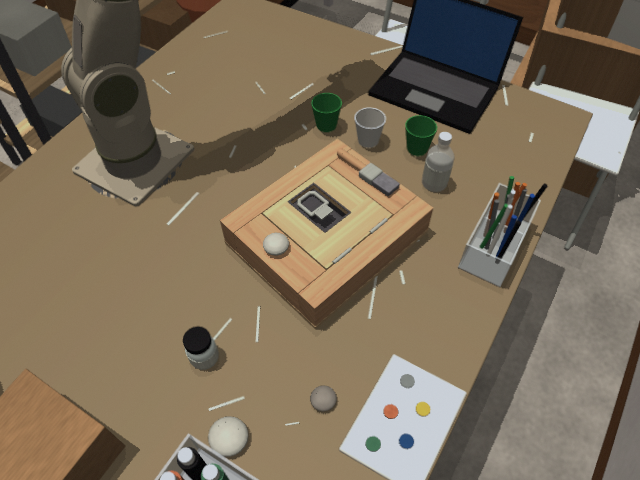

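View pics/side0.png

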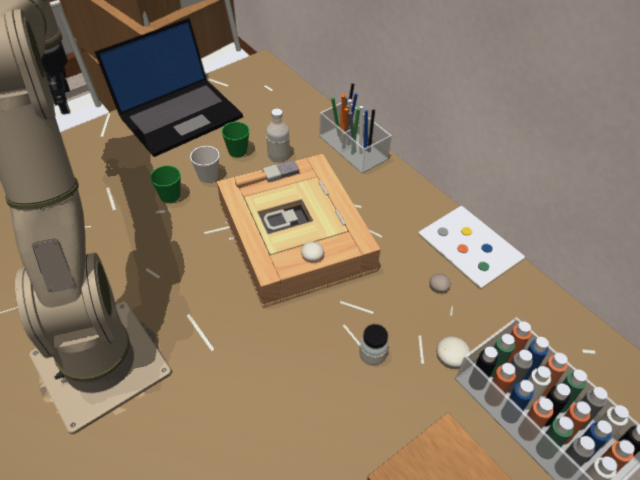

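The scene view shows the deck at about (327,230), its hinge side at lower right, with hinge lines at (342,255) and (380,225). The ring pull is at (318,207), the deck stone at (276,243), the brush at (370,172), the jar at (200,348) and the bottle at (437,165).

Candidates for the cup are green (327,113), white (370,128) and green (420,136). I choose the white one at (370,128) in the scene view, (206,164) in the side view.

```bash
python3 - <<'E'
from h import *
ims=[]
for n in("scene","side"):
    z=np.load(f"pics/{n}0.npz"); m=camera_model(n); p,d=z["p"],z["d"]; P=cloud(m,d)
    ok=(np.abs(P[...,2]-0.09)<0.006)&(P[...,0]>0.3)&(P[...,0]<1)
    k,l,st,c=cv2.connectedComponentsWithStats(ok.astype(np.uint8)); i=1+np.argmax(st[1:,4])
    Q=P[l==i]; r=cv2.minAreaRect(Q[:,:2].astype(np.float32)*1000); print(n,"deck",r,Q[:,2].mean())
    print(cv2.boxPoints(r))
    uv={"scene":(370,128),"side":(206,164)}[n]
    sub=np.zeros((480,640),bool); sub[uv[1]-30:uv[1]+30,uv[0]-25:uv[0]+25]=1
    w=sub&(p.max(2).astype(int)-p.min(2)<25)&(p.mean(2)>90)&(P[...,2]>0.072)
    q=P[w]; (x,y),R=cv2.minEnclosingCircle(q[:,:2].astype(np.float32)); print("cup",x,y,R,q[:,2].max())
    for col,name in(("g","green"),):
        g=(p[...,1].astype(int)>p[...,0]+30)&(p[...,1]>p[...,2]+15)&(P[...,2]>0.06)&(P[...,2]<.1)
        k,l,st,c=cv2.connectedComponentsWithStats(g.astype(np.uint8))
        for j in range(1,k):
            if st[j,4]>60: q=P[l==j]; print("green",cv2.minEnclosingCircle(q[:,:2].astype(np.float32)),q[:,2].max())
    a={"scene":(290,90,170,150),"side":(150,110,170,150)}[n]
    ims.append(cv2.resize(p[a[1]:a[1]+a[3],a[0]:a[0]+a[2]],None,fx=4.,fy=4.,interpolation=cv2.INTER_CUBIC))
    s={"scene":(285,180,65,55),"side":(255,195,65,45)}[n]
    print("dev",[onz(m,[u],0.09)[0].round(3) for u in ({"scene":[(297,207),(318,207),(350,208)],"side":[(268,218),(283,217),(312,215)]}[n])])
save("crop",cv2.resize(np.hstack(ims),(800,353)))
E
```

```text
scene deck ((560.289306640625, 42.400390625), (364.05419921875, 303.7054443359375), 74.62142181396484) 0.0895174522919939
[[ 365.60092   -92.838486]
 [ 658.4321   -173.37984 ]
 [ 754.97766   177.63927 ]
 [ 462.14648   258.1806  ]]
cup 0.49644026160240173 0.3706034719944 0.04310197755694389 0.08412562324711848
green ((0.36921873688697815, 0.36204448342323303), 0.04408470168709755) 0.08515781976539283
green ((0.6157448887825012, 0.40709957480430603), 0.04236989468336105) 0.08383699854929272
dev [array([0.495, 0.024, 0.09 ]), array([0.534, 0.047, 0.09 ]), array([0.596, 0.08 , 0.09 ])]
side deck ((556.0604248046875, 42.776702880859375), (367.725830078125, 302.03851318359375), 74.82998657226562) 0.0900152598372312
[[ 362.18964  -95.15991]
 [ 653.7032  -174.19858]
 [ 749.9312   180.71332]
 [ 458.41766  259.75198]]
cup 0.48816239833831787 0.3702023923397064 0.04300285875797272 0.0848290564790588
green ((0.6102111339569092, 0.4084610939025879), 0.0443689227104187) 0.08804030690497155
green ((0.6751627326011658, 0.011025940999388695), 0.17944304645061493) 0.09914940603044387
green ((0.6759780049324036, 0.17212499678134918), 0.02503214031457901) 0.09603170401796812
green ((0.3658757507801056, 0.36275514960289), 0.04304293170571327) 0.08568227669390294
green ((0.5864645838737488, 0.15512287616729736), 0.09952159225940704) 0.09711543298927228
green ((0.43008047342300415, 0.07537258416414261), 0.17801730334758759) 0.09837597868480308
green ((0.5563158988952637, 0.042277827858924866), 0.1348840892314911) 0.0999701042203025
green ((0.5795202851295471, -0.09869690984487534), 0.041226547211408615) 0.09666738613296788
green ((0.46144458651542664, -0.061806175857782364), 0.03753950819373131) 0.09648041110680317
green ((0.5119534730911255, -0.11661887168884277), 0.09834736585617065) 0.09777308870447743
dev [array([0.494, 0.068, 0.09 ]), array([0.525, 0.049, 0.09 ]), array([0.587, 0.012, 0.09 ])]
```

View pics/crop.png

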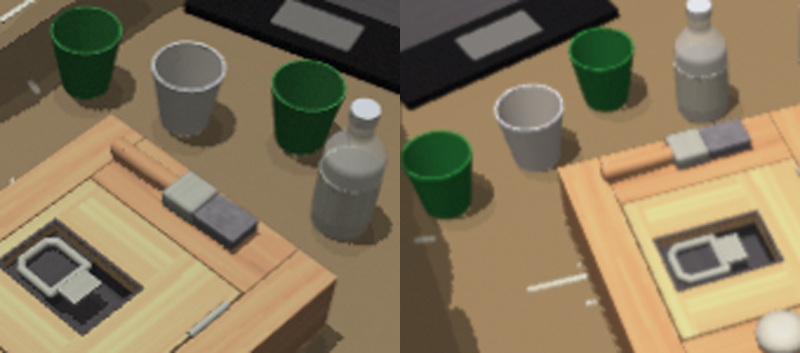

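White cup chosen: it stands between the two green ones, next to the brush end of the deck. The deck centre is about (0.558, 0.0425) with yaw −15.3°, and the cup is at about (0.492, 0.370). I'm moving above the heel with the fingers closed.

```bash
python3 -m pendant '[{"x":4,"y":-6.7,"az":-0.18,"jaw":1},{"x":8,"y":-13.4,"az":-0.36,"jaw":1},{"x":12,"y":-20,"az":-0.54,"jaw":1},{"x":16,"y":-26.8,"az":-0.72,"jaw":1},{"x":20,"y":-33.5,"az":-0.9,"jaw":1},{"x":24,"y":-40.2,"az":-1.08,"jaw":1},{"x":28,"y":-46.9,"az":-1.26,"jaw":1},{"x":32.1,"y":-53.6,"az":-1.45,"jaw":1}]'; python3 -m pendant '[{"z":-1,"jaw":1},{"z":-4,"jaw":1},{"z":-8,"jaw":1},{"z":-10,"jaw":1},{"z":-11,"jaw":1}]'; python3 -c "
from h import *
o=observe(); print(o['joint_pos'],o['orientation'],o['ee_pos'],o['wrist_force'])
m,p,d=shot('side'); save('side1',cv2.resize(p[100:320,180:420],None,fx=2.5,fy=2.5))
m,p,d=shot('wrist'); save('wrist1',p)"
```

```text
[-69.13382132  19.06721312  -3.70694851  83.70159271   1.23766716
  77.34273812  -5.07069582] [-1.79928381e+02  3.36771604e-03  1.57839967e+02] [0.23563459 0.57851691 0.23060459] [-0.67140108  0.18398393  0.31905565]validation failed for argument at $[0]...
validation failed for argument at $[0]...
```

```bash
python3 -m pendant '[{"x":4,"y":-6.7,"z":0,"ax":0,"ay":0,"az":-0.18,"jaw":1},{"x":8,"y":-13.4,"z":0,"ax":0,"ay":0,"az":-0.36,"jaw":1},{"x":12,"y":-20,"z":0,"ax":0,"ay":0,"az":-0.54,"jaw":1},{"x":16,"y":-26.8,"z":0,"ax":0,"ay":0,"az":-0.72,"jaw":1},{"x":20,"y":-33.5,"z":0,"ax":0,"ay":0,"az":-0.9,"jaw":1},{"x":24,"y":-40.2,"z":0,"ax":0,"ay":0,"az":-1.08,"jaw":1},{"x":28,"y":-46.9,"z":0,"ax":0,"ay":0,"az":-1.26,"jaw":1},{"x":32.1,"y":-53.6,"z":0,"ax":0,"ay":0,"az":-1.45,"jaw":1}]'
```

```text
clock: 1.2
ee_pos: [0.493, 0.1479, 0.2316]
orientation: [180.0, -0.0, 74.6]
wrist_force: [0.4, 1.0, -0.6]
grip_width: -0.005
grip_force: 0.0
```

```bash
python3 -m pendant '[{"x":3.2,"y":-5.2,"z":0,"ax":0,"ay":0,"az":0,"jaw":1},{"x":6.4,"y":-10.5,"z":0,"ax":0,"ay":0,"az":0,"jaw":1},{"x":6.4,"y":-10.5,"z":-4,"ax":0,"ay":0,"az":0,"jaw":1},{"x":6.4,"y":-10.5,"z":-8,"ax":0,"ay":0,"az":0,"jaw":1},{"x":6.4,"y":-10.5,"z":-11,"ax":0,"ay":0,"az":0,"jaw":1},{"x":6.4,"y":-10.5,"z":-11,"ax":0,"ay":0,"az":0,"jaw":1},{"x":6.4,"y":-10.5,"z":-11,"ax":0,"ay":0,"az":0,"jaw":1}]'; python3 -c "
from h import *
o=observe(); print(o['joint_pos'],o['orientation'],o['ee_pos'],o['wrist_force'])
m,p,d=shot('side'); a=cv2.resize(p[140:300,200:400],(600,480))
m,p,d=shot('wrist'); save('w1',cv2.resize(np.hstack([a,p]),(800,310)))"
```

```text
clock: 2.08
ee_pos: [0.557, 0.0447, 0.1227]
orientation: [179.9, -0.0, 74.9]
wrist_force: [-0.7, 0.4, 0.7]
grip_width: 0.0
grip_force: 0.0
[-32.76627252  16.55226121  27.52040148 102.89705649  -8.54074777
  62.51064108 -17.37620333] [ 1.79920275e+02 -3.78243169e-02  7.48975373e+01] [0.55701233 0.04472642 0.12266468] [-0.65914589  0.35153704  0.73673944]
```

View pics/w1.png

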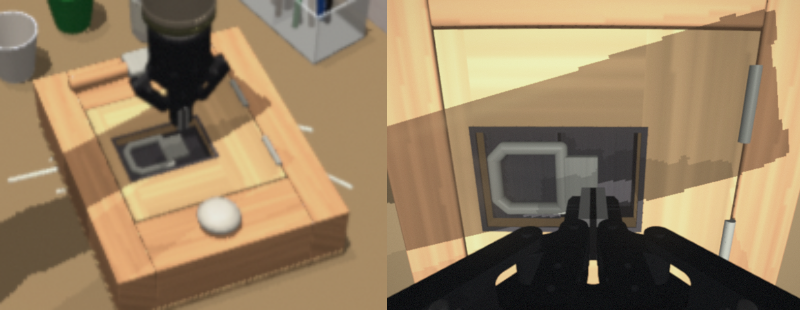

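The left part shows the closed fingers above the heel. In the wrist view, after rescaling, the heel is at about (300,280) and the loop at about (210,275). I'll measure both before pressing.

```bash
python3 - <<'E'
from h import *
m=camera_model("wrist"); p,d=snapshot("wrist"); P=cloud(m,d)
c=np.array([.558,.0425]); a=np.radians(-15.25); X=np.array([np.cos(a),np.sin(a)]); Y=np.array([-X[1],X[0]])
def dk(q): r=np.atleast_2d(q)[:,:2]-c; return np.c_[r@X,r@Y,np.atleast_2d(q)[:,2]].round(4)
# panel edges (hatch left gap rows; pan corners), loop
px=lambda u,v:((u-387)/.645,v/.645)
for n,q in dict(panTL=(470,127),panTR=(648,127),panBL=(483,230),hatchL1=(435,28),hatchR1=(760,30),loopL=(488,180),loopTop=(525,141),loopBot=(525,217),heelR=(598,170),heelTop=(580,157)).items():
    print(n,dk(onz(m,[px(*q)],.09 if n[0] in"ph" and n[:4]!="heel" else .085)))
for u,v in((560,165),(585,168),(500,180),(460,60)):
    i,j=map(int,px(u,v)); print((u,v),dk(P[j,i]))
E
```

```text
panTL [[-0.083   0.0398  0.09  ]]
panTR [[0.0361 0.04   0.09  ]]
panBL [[-0.0836 -0.0394  0.09  ]]
hatchL1 [[-0.0973  0.1014  0.09  ]]
hatchR1 [[0.1018 0.101  0.09  ]]
loopL [[-0.0771 -0.0006  0.085 ]]
loopTop [[-0.0479  0.0289  0.085 ]]
loopBot [[-0.0522 -0.0309  0.085 ]]
heelR [[0.0031 0.0075 0.085 ]]
heelTop [[-0.0097  0.0172  0.085 ]]
(560, 165) [[-0.0236  0.0133  0.0896]]
(585, 168) [[-0.0066  0.0102  0.0878]]
(500, 180) [[-0.0676  0.0004  0.0872]]
(460, 60) [[-0.0837  0.0826  0.091 ]]
```

```bash
python3 -m pendant '[{"x":0,"y":-0.1,"z":-1.5,"ax":0,"ay":0,"az":0,"jaw":1},{"x":0,"y":-0.1,"z":-3,"ax":0,"ay":0,"az":0,"jaw":1},{"x":0,"y":-0.1,"z":-3.6,"ax":0,"ay":0,"az":0,"jaw":1},{"x":0,"y":-0.1,"z":-4.1,"ax":0,"ay":0,"az":0,"jaw":1},{"x":0,"y":-0.1,"z":-4.5,"ax":0,"ay":0,"az":0,"jaw":1},{"x":0,"y":-0.1,"z":-4.8,"ax":0,"ay":0,"az":0,"jaw":1},{"x":0,"y":-0.1,"z":-5,"ax":0,"ay":0,"az":0,"jaw":1}]'; cat >> h.py <<'E'
c0=np.array([.560,.042]); _a=np.radians(-15.25); X=np.array([np.cos(_a),np.sin(_a)]); Y=np.array([-X[1],X[0]])
def dk(q): q=np.atleast_2d(q); r=q[:,:2]-c0; return np.c_[r@X,r@Y,q[:,2]].round(4)
def dkcloud(m,d):
    P=cloud(m,d); return dk(P.reshape(-1,3))
def ring():
    for n in("scene","side"):
        m,p,d=shot(n); D=dkcloud(m,d); s=(np.abs(D[:,1])<.035)&(D[:,0]>-.1)&(D[:,0]<-.022)&(D[:,2]>.1)&(D[:,2]<.145)
        q=D[s]; print(n,len(q), q.min(0) if len(q) else '',q.max(0) if len(q) else '', np.median(q[q[:,2]>q[:,2].max()-.008],0) if len(q) else '')
E
python3 -c "
from h import *
ring()"
```

```text
clock: 3.1
ee_pos: [0.5566, 0.0437, 0.0714]
orientation: [180.0, -0.0, 74.9]
wrist_force: [0.7, -0.8, 3.6]
grip_width: 0.0
grip_force: 1.5
scene 148 [-0.0581 -0.0293  0.1002] [-0.024  -0.0038  0.1448] [-0.03945 -0.01045  0.14135]
side 188 [-0.0639 -0.03    0.1003] [-0.0222  0.0202  0.1449] [-0.04395 -0.01075  0.14135]
```

```bash
python3 -m pendant '[{"x":0,"y":0,"z":-0.3,"ax":0,"ay":0,"az":0,"jaw":1},{"x":0,"y":0,"z":-0.5,"ax":0,"ay":0,"az":0,"jaw":1},{"x":0,"y":0,"z":-0.6,"ax":0,"ay":0,"az":0,"jaw":1}]'
```

```text
clock: 3.58
ee_pos: [0.5583, 0.0435, 0.0668]
orientation: [179.8, -0.1, 74.9]
wrist_force: [4.4, -1.0, 12.2]
grip_width: 0.001
grip_force: 5.2
```

```bash
python3 -m pendant '[{"x":0,"y":0,"z":2,"ax":0,"ay":0,"az":0,"jaw":1},{"x":0,"y":0,"z":7,"ax":0,"ay":0,"az":0,"jaw":1},{"x":3,"y":-0.8,"z":11,"ax":0,"ay":0,"az":0,"jaw":0.6},{"x":6,"y":-1.6,"z":11,"ax":0,"ay":0,"az":0,"jaw":0.6},{"x":6,"y":-1.6,"z":11,"ax":0,"ay":0,"az":0,"jaw":0.6}]'; python3 -c "
from h import *
ring()"
```

```text
clock: 4.2
ee_pos: [0.617, 0.0269, 0.1747]
orientation: [-180.0, 0.1, 74.8]
wrist_force: [-1.0, 0.3, -0.8]
grip_width: 0.199
grip_force: 0.0
scene 176 [-0.0577 -0.0295  0.1001] [-0.0278  0.0268  0.1303] [-0.05065 -0.00345  0.12585]
side 107 [-0.0622 -0.0303  0.1003] [-0.0368  0.0255  0.1345] [-0.057   -0.0028   0.12825]
```

```bash
python3 -m pendant '[{"x":-5,"y":1.4,"z":0,"ax":0,"ay":0,"az":0,"jaw":0.3},{"x":-10.9,"y":2.9,"z":0,"ax":0,"ay":0,"az":0,"jaw":0.3},{"x":-10.9,"y":2.9,"z":0,"ax":0,"ay":0,"az":0,"jaw":0.3},{"x":-10.9,"y":2.9,"z":-4,"ax":0,"ay":0,"az":0,"jaw":0.3},{"x":-10.9,"y":2.9,"z":-7,"ax":0,"ay":0,"az":0,"jaw":0.3},{"x":-10.9,"y":2.9,"z":-7,"ax":0,"ay":0,"az":0,"jaw":0.3}]'; python3 -c "
from h import *
m,p,d=shot('side'); a=cv2.resize(p[140:300,200:400],(600,480))
m,p,d=shot('wrist'); save('w2',cv2.resize(np.hstack([a,p]),(800,310)))"
```

```text
clock: 5.05
ee_pos: [0.5057, 0.0564, 0.1036]
orientation: [-179.8, 0.1, 74.9]
wrist_force: [-0.0, 0.0, 0.1]
grip_width: 0.351
grip_force: 0.0
```

View pics/w2.png

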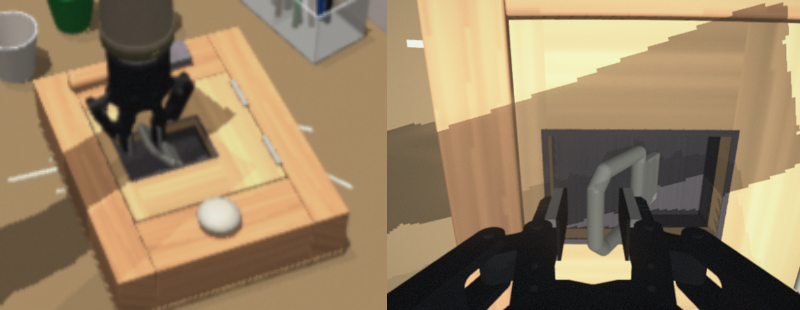

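The bar is between the pads, so I close and lift.

```bash
python3 -m pendant '[{"x":0,"y":0,"z":0,"ax":0,"ay":0,"az":0,"jaw":1},{"x":0,"y":0,"z":0,"ax":0,"ay":0,"az":0,"jaw":1},{"x":0,"y":0,"z":0,"ax":0,"ay":0,"az":0,"jaw":1},{"x":0,"y":0,"z":0,"ax":0,"ay":0,"az":0,"jaw":1}]'; python3 -m pendant '[{"x":0.26,"y":-0.07,"z":1.32,"ax":0.011,"ay":0.042,"az":0,"jaw":1},{"x":0.61,"y":-0.17,"z":2.62,"ax":0.023,"ay":0.084,"az":0,"jaw":1},{"x":0.61,"y":-0.17,"z":2.62,"ax":0.023,"ay":0.084,"az":0,"jaw":1}]'
```

```text
clock: 5.65
ee_pos: [0.5079, 0.057, 0.1064]
orientation: [179.9, -0.1, 74.9]
wrist_force: [-1.6, -0.2, 5.9]
grip_width: 0.083
grip_force: 58.7
clock: 6.02
ee_pos: [0.5137, 0.0553, 0.1319]
orientation: [-175.0, -0.0, 74.9]
wrist_force: [-2.8, 2.4, 2.3]
grip_width: 0.074
grip_force: 60.1
```

```bash
cat >> h.py <<'E'
def hatch():
    for n in("scene","side"):
        m,p,d=shot(n); D=dkcloud(m,d)
        s=(np.abs(D[:,1])<.09)&(np.abs(D[:,1])>.045)&(D[:,0]>-.095)&(D[:,0]<.15)&(D[:,2]>.08)&(D[:,2]<.3)
        q=D[s]; x=.1-q[:,0]; z=q[:,2]-.09; a=np.degrees(np.arctan2(z,x)); r=np.hypot(x,z); k=(r>.1)&(r<.203)
        print(n,k.sum(),"angle deg",np.percentile(a[k],[10,50,90]).round(1))
E
python3 -c "
from h import *
hatch()
m,p,d=shot('side'); a=cv2.resize(p[140:300,200:400],(600,480))
m,p,d=shot('wrist'); save('w3',cv2.resize(np.hstack([a,p]),(800,310)))"
```

```text
scene 1211 angle deg [ 8.5  9.6 10.6]
side 688 angle deg [ 8.4  9.5 10.6]
```

View pics/w3.png

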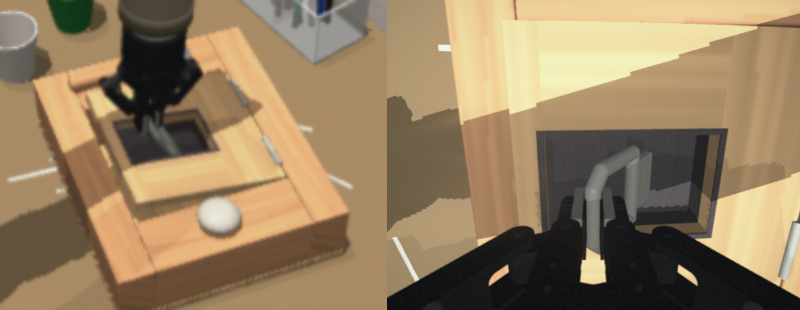

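The hatch is following, at 9.6° with the bar held. Continuing the arc to about 50°.

```bash
python3 -m pendant '[{"x":0.47,"y":-0.12,"z":1.25,"ax":0.011,"ay":0.042,"az":0,"jaw":1},{"x":1.05,"y":-0.28,"z":2.44,"ax":0.023,"ay":0.084,"az":0,"jaw":1},{"x":1.72,"y":-0.46,"z":3.59,"ax":0.034,"ay":0.126,"az":0,"jaw":1},{"x":2.49,"y":-0.67,"z":4.65,"ax":0.046,"ay":0.169,"az":0,"jaw":1},{"x":3.34,"y":-0.91,"z":5.64,"ax":0.057,"ay":0.211,"az":0,"jaw":1},{"x":4.26,"y":-1.16,"z":6.55,"ax":0.069,"ay":0.253,"az":0,"jaw":1},{"x":5.26,"y":-1.43,"z":7.37,"ax":0.08,"ay":0.295,"az":0,"jaw":1},{"x":6.34,"y":-1.73,"z":8.1,"ax":0.092,"ay":0.337,"az":0,"jaw":1}]'; python3 -c "
from h import *
hatch(); o=observe(); print(o['joint_pos'])"
```

```text
clock: 7.22
ee_pos: [0.575, 0.0385, 0.2125]
orientation: [-154.6, -0.1, 74.9]
wrist_force: [-11.0, 4.7, 1.8]
grip_width: 0.074
grip_force: 58.7
scene 1054 angle deg [46.9 48.  48.8]
side 529 angle deg [46.1 47.2 47.7]
[-21.67398496  34.45962204  28.43222156  72.51967399 -20.03017445
 101.86612572  -8.91286858]
```

```bash
python3 -m pendant '[{"x":0,"y":0,"z":0,"ax":0,"ay":0,"az":0,"jaw":0.3},{"x":0,"y":0,"z":0,"ax":0,"ay":0,"az":0,"jaw":0.3},{"x":0,"y":0,"z":0,"ax":0,"ay":0,"az":0,"jaw":0.3},{"x":0.8,"y":-0.2,"z":1.8,"ax":0,"ay":0,"az":0,"jaw":0.3},{"x":2.4,"y":-0.65,"z":5.4,"ax":0,"ay":0,"az":0,"jaw":0.3},{"x":3.7,"y":-1,"z":8.2,"ax":0,"ay":0,"az":0,"jaw":0.3},{"x":3.7,"y":-1,"z":12,"ax":0,"ay":0,"az":0,"jaw":1}]'; python3 -c "
from h import *
hatch()"
```

```text
clock: 8.2
ee_pos: [0.6141, 0.0274, 0.3324]
orientation: [-154.9, -0.0, 74.9]
wrist_force: [0.4, 0.4, 0.1]
grip_width: 0.152
grip_force: 0.0
scene 1870 angle deg [47.2 48.2 49.2]
side 535 angle deg [46.1 47.2 47.7]
```

```bash
python3 -m pendant '[{"x":-3,"y":0.8,"z":0,"ax":-0.04,"ay":-0.15,"az":0,"jaw":1},{"x":-6,"y":1.6,"z":0,"ax":-0.08,"ay":-0.3,"az":0,"jaw":1},{"x":-9,"y":2.4,"z":0,"ax":-0.12,"ay":-0.45,"az":0,"jaw":1},{"x":-12,"y":3.2,"z":0,"ax":-0.16,"ay":-0.6,"az":0,"jaw":1},{"x":-15,"y":4.1,"z":0,"ax":-0.207,"ay":-0.758,"az":0,"jaw":1},{"x":-15,"y":4.1,"z":-4,"ax":-0.207,"ay":-0.758,"az":0,"jaw":1},{"x":-15,"y":4.1,"z":-8,"ax":-0.207,"ay":-0.758,"az":0,"jaw":1},{"x":-15,"y":4.1,"z":-12.5,"ax":-0.207,"ay":-0.758,"az":0,"jaw":1}]'; python3 -c "
from h import *
print(dk(observe()['ee_pos']))"
```

```text
clock: 9.3
ee_pos: [0.4635, 0.0689, 0.2067]
orientation: [159.9, -0.1, 75.0]
wrist_force: [1.0, -0.1, -0.4]
grip_width: 0.001
grip_force: 0.0
[[-0.1002  0.0006  0.2067]]
```

```bash
python3 -m pendant '[{"x":2.9,"y":-0.79,"z":0,"ax":0,"ay":0,"az":0,"jaw":1},{"x":4.83,"y":-1.32,"z":0,"ax":0,"ay":0,"az":0,"jaw":1},{"x":6.89,"y":-1.88,"z":1.69,"ax":0,"ay":0,"az":0,"jaw":1},{"x":8.81,"y":-2.4,"z":3.11,"ax":0,"ay":0,"az":0,"jaw":1},{"x":11.19,"y":-3.05,"z":4.42,"ax":0,"ay":0,"az":0,"jaw":1},{"x":11.19,"y":-3.05,"z":4.42,"ax":0,"ay":0,"az":0,"jaw":1}]'; python3 -c "
from h import *
print(dk(observe()['ee_pos'])); hatch()"
```

```text
clock: 10.05
ee_pos: [0.5763, 0.0376, 0.2518]
orientation: [159.9, 0.1, 74.8]
wrist_force: [-0.8, -0.5, 0.2]
grip_width: -0.0
grip_force: 0.0
[[0.0169 0.     0.2518]]
scene 1786 angle deg [71.  72.  72.6]
side 124 angle deg [64.2 68.1 70.5]
```

```bash
python3 -m pendant '[{"x":2.43,"y":-0.66,"z":0.87,"ax":0,"ay":0,"az":0,"jaw":1},{"x":5.07,"y":-1.38,"z":1.45,"ax":0,"ay":0,"az":0,"jaw":1},{"x":7.05,"y":-1.92,"z":1.6,"ax":0,"ay":0,"az":0,"jaw":1},{"x":7.6,"y":-2.05,"z":1.6,"ax":0,"ay":0,"az":0,"jaw":1},{"x":8,"y":-2.18,"z":1.6,"ax":0,"ay":0,"az":0,"jaw":1},{"x":8.3,"y":-2.26,"z":1.6,"ax":0,"ay":0,"az":0,"jaw":1},{"x":8.3,"y":-2.26,"z":1.6,"ax":0,"ay":0,"az":0,"jaw":1}]'; python3 -c "
from h import *
print(dk(observe()['ee_pos']))
for n in('scene','side'):
    m,p,d=shot(n); D=dkcloud(m,d); s=(np.abs(D[:,1])<.098)&(np.abs(D[:,1])>.045)&(D[:,0]>.05)&(D[:,0]<.16)&(D[:,2]>.11)&(D[:,2]<.285)
    q=D[s]; print(n,len(q),np.polyfit(q[:,2]-.09,q[:,0]-.1,1), q[:,2].max())
"
```

```text
clock: 11.02
ee_pos: [0.6583, 0.0158, 0.2675]
orientation: [160.0, 0.1, 74.9]
wrist_force: [-3.7, 0.8, -1.2]
grip_width: 0.0
grip_force: 1.8
[[0.1017 0.0006 0.2675]]
scene 1315 [ 0.13413068 -0.00028238] 0.2849
side 994 [ 0.13455514 -0.01775278] 0.2849
```

The hatch leans 7.6° past upright. I retract and go above the cup.

```bash
python3 -m pendant '[{"x":0.25,"y":-0.07,"z":0,"ax":0,"ay":0,"az":0,"jaw":1},{"x":-4,"y":1.1,"z":0,"ax":0,"ay":0,"az":0,"jaw":1},{"x":-9,"y":2.5,"z":3,"ax":0,"ay":0,"az":0,"jaw":0},{"x":-13,"y":7,"z":6,"ax":0,"ay":0,"az":0,"jaw":-1},{"x":-15,"y":12,"z":10,"ax":0,"ay":0,"az":0,"jaw":-1},{"x":-17,"y":17.5,"z":12,"ax":0,"ay":0,"az":0,"jaw":-1},{"x":-19,"y":23,"z":13,"ax":0,"ay":0,"az":0,"jaw":-1},{"x":-21,"y":28,"z":13,"ax":0,"ay":0,"az":0,"jaw":-1}]'; cat >> h.py <<'E'
from scipy.spatial.transform import Rotation as Ro
def now():
    o=observe(); return o['ee_pos'],Ro.from_euler('xyz',o['orientation'],degrees=True),o
def tool(az,p,ysign=1):
    a,p=np.radians([az,p]); z=np.array([np.cos(p)*np.cos(a),np.cos(p)*np.sin(a),-np.sin(p)])
    y=ysign*np.array([-np.sin(a),np.cos(a),0]); return Ro.from_matrix(np.c_[np.cross(y,z),y,z])
def plan(T,G,back=0.019):
    e,R,o=now(); tcp=np.array(G)+T.as_matrix()[:,2]*back
    print("shift cm",((tcp-e)*100).round(2),"rotvec",(T*R.inv()).as_rotvec().round(3),"deg",np.degrees((T*R.inv()).magnitude()).round(1))
E
python3 - <<'E'
from h import *
for n in('scene','side'):
    m,p,d=shot(n); D=dkcloud(m,d); s=(np.abs(D[:,1])<.098)&(np.abs(D[:,1])>.045)&(D[:,0]>.05)&(D[:,0]<.16)&(D[:,2]>.11)&(D[:,2]<.285)
    q=D[s]; print(n,len(q),np.polyfit(q[:,2]-.09,q[:,0]-.1,1))
e,R,o=now(); print(e,o['joint_pos'])
for ys in(1,-1): plan(tool(-60,45,ys),(.435,.468,.25))
E
```

```text
clock: 12.12
ee_pos: [0.4489, 0.2979, 0.4001]
orientation: [159.8, -0.2, 74.9]
wrist_force: [1.5, 0.7, 0.0]
grip_width: 1.0
grip_force: 0.0
scene 1237 [ 1.48696886e-01 -1.31193641e-04]
side 1253 [ 0.15057105 -0.01790311]
[0.4460465  0.30253219 0.39783634] [-58.32227457  -3.31112628   7.39927978  91.62129918  18.68541494
  83.35051995 -66.29133806]
shift cm [ -0.43  15.38 -16.13] rotvec [-0.828  0.227  0.593] deg 59.8
shift cm [ -0.43  15.38 -16.13] rotvec [ 0.529 -0.886 -2.06 ] deg 132.0
```

```bash
python3 -m pendant '[{"x":0,"y":2.5,"z":0,"ax":-0.14,"ay":0.038,"az":0.1,"jaw":-1},{"x":0,"y":5,"z":-1,"ax":-0.28,"ay":0.076,"az":0.2,"jaw":-1},{"x":0,"y":7.5,"z":-3,"ax":-0.42,"ay":0.114,"az":0.3,"jaw":-1},{"x":0,"y":10,"z":-5,"ax":-0.56,"ay":0.152,"az":0.4,"jaw":-1},{"x":0,"y":13,"z":-7,"ax":-0.7,"ay":0.19,"az":0.5,"jaw":-1},{"x":-0.4,"y":15.4,"z":-8,"ax":-0.828,"ay":0.227,"az":0.593,"jaw":-1},{"x":-0.4,"y":15.4,"z":-8,"ax":-0.828,"ay":0.227,"az":0.593,"jaw":-1}]'; python3 - <<'E'
from h import *
e,R,o=now(); print(e,o['joint_pos'])
# refined cup from wider rim fit
for n in('scene','side'):
    m,p,d=shot(n); P=cloud(m,d)
    s=(np.hypot(P[...,0]-.492,P[...,1]-.37)<.05)&(P[...,2]>.074)&(P[...,2]<.088)
    q=P[s]; A=np.c_[2*q[:,:2],np.ones(len(q))]; r=np.linalg.lstsq(A,(q[:,:2]**2).sum(1),rcond=None)[0]
    print(n,len(q),r[:2],np.sqrt(r[2]+r[0]**2+r[1]**2))
plan(tool(-60,45),(.435,.468,.158))
m,p,d=shot('wrist'); save('w4',p)
E
```

```text
clock: 13.1
ee_pos: [0.4436, 0.4522, 0.3135]
orientation: [180.0, 45.5, 120.0]
wrist_force: [0.3, 0.6, 0.7]
grip_width: 0.999
grip_force: 0.0
[0.44355183 0.4522247  0.31353294] [-68.99484055  34.16567955   2.11827223  64.75939103  35.62302595
 108.40705942 -33.83963104]
scene 157 [0.4939505  0.36753998] 0.037535818289747926
side 140 [0.48814389 0.36844733] 0.037919520410589
shift cm [ -0.39   0.67 -17.33] rotvec [0.    0.009 0.007] deg 0.7
```

View pics/w4.png

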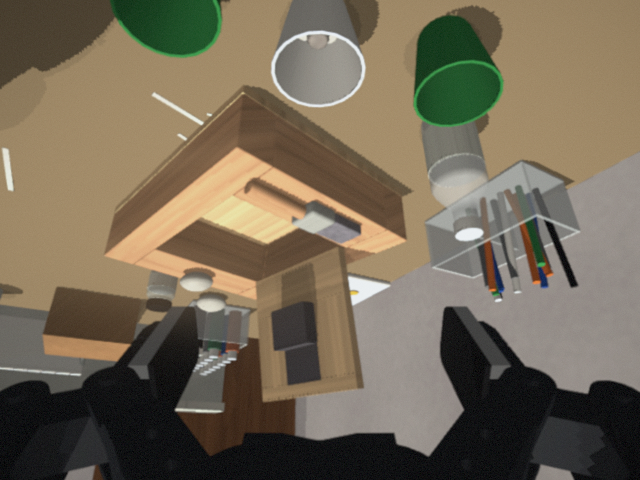

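The wrist view (upside down) shows the white cup's rim at about (318,68) with a pebble visible at (318,40), and green cups either side at (175,20) and (458,70). Beyond them are the open hatch and the well at (260,225).

```bash
python3 - <<'E'
from h import *
m,p,d=shot('wrist')
g=p.min(2)>215; g[:10]=0; g[120:]=0; g[:,:255]=0; g[:,380:]=0
ys,xs=np.nonzero(g); print(len(xs),xs.min(),xs.max(),ys.min(),ys.max())
q=onz(m,np.c_[xs,ys],.08)
A=np.c_[2*q[:,:2],np.ones(len(q))]; r=np.linalg.lstsq(A,(q[:,:2]**2).sum(1),rcond=None)[0]
c=r[:2]; print(c,np.sqrt(r[2]+c@c)); P=cloud(m,d)[g]; print(np.nanmedian(P,0))
T=tool(-60,45); z=T.as_matrix()[:,2]; e,R,o=now()
G=np.array([*c,.045]); 
for b in(.19,.16,.08,0): print(b,end=' '); plan(T,G-z*b)
E
```

```text
543 272 364 30 105Traceback (most recent call last):
  File "<stdin>", line 5, in <module>
  File "h.py", line 17, in onz
    T=np.array(m["cam_to_world"]); a=pts(m,uv,1.0)-T[:3,3]
                                     ~~~^^^^^^^^^^
  File "h.py", line 14, in pts
    T=np.array(m["cam_to_world"]); c=np.c_[s[:,:1]*d,-s[:,1:]*d,-d]
                                     ~~~~~^^^^^^^^^^^^^^^^^^^^^^^^^
    res = self.concatenate(tuple(objs), axis=axis)
ValueError: all the input array dimensions except for the concatenation axis must match exactly, but along dimension 0, the array at index 0 has size 543 and the array at index 2 has size 1
```

```bash
sed -i 's/d=np.atleast_1d(depth).reshape(-1,1)/d=np.broadcast_to(np.atleast_1d(depth).reshape(-1,1),(len(s),1))/' h.py; python3 - <<'E'
from h import *
m,p,d=shot('wrist')
g=p.min(2)>215; g[:10]=0; g[120:]=0; g[:,:255]=0; g[:,380:]=0
ys,xs=np.nonzero(g)
q=onz(m,np.c_[xs,ys],.08)
A=np.c_[2*q[:,:2],np.ones(len(q))]; r=np.linalg.lstsq(A,(q[:,:2]**2).sum(1),rcond=None)[0]
c=r[:2]; print(c,np.sqrt(r[2]+c@c)); P=cloud(m,d)[g]; print(np.nanmedian(P,0))
T=tool(-60,45); z=T.as_matrix()[:,2]; e,R,o=now()
G=np.array([*c,.045]); 
for b in(.19,.16,.08,0): print(b,end=' '); plan(T,G-z*b)
E
```

```text
[0.49292592 0.36941102] 0.038197015470513275
[0.48902561 0.37780762 0.08049905]
0.19 shift cm [ -1.34   2.55 -15.37] rotvec [-0.002  0.01   0.009] deg 0.8
0.16 shift cm [ -0.28   0.72 -17.49] rotvec [-0.002  0.01   0.009] deg 0.8
0.08 shift cm [  2.55  -4.18 -23.15] rotvec [-0.002  0.01   0.009] deg 0.8
0 shift cm [  5.37  -9.08 -28.81] rotvec [-0.002  0.01   0.009] deg 0.8
```

```bash
python3 -m pendant '[{"x":-1,"y":2,"z":-4,"ax":0,"ay":0.01,"az":0.009,"jaw":-1},{"x":-1.3,"y":2.5,"z":-9,"ax":0,"ay":0.01,"az":0.009,"jaw":-1},{"x":-1.3,"y":2.5,"z":-14,"ax":0,"ay":0.01,"az":0.009,"jaw":-1},{"x":-0.3,"y":0.7,"z":-17.5,"ax":0,"ay":0.01,"az":0.009,"jaw":-1},{"x":1.1,"y":-1.7,"z":-20.3,"ax":0,"ay":0.01,"az":0.009,"jaw":-1},{"x":1.1,"y":-1.7,"z":-20.3,"ax":0,"ay":0.01,"az":0.009,"jaw":-1}]'; python3 - <<'E'
from h import *
e,R,o=now(); C=np.array(camera_model('wrist')['cam_to_world'])[:3,3]
print("cam in tool",R.inv().apply(C-e),"cam z",C[2],o['joint_pos'],dict(wf=o['wrist_force']))
T=tool(-60,45); z=T.as_matrix()[:,2]; G=np.array([.4929,.3694,.045])
for b in(.05,.02,0): print(b,end=' '); plan(T,G-z*b)
E
```

```text
clock: 14.1
ee_pos: [0.4576, 0.429, 0.1145]
orientation: [-179.8, 45.1, 120.1]
wrist_force: [-0.3, -0.2, 0.5]
grip_width: 1.0
grip_force: 0.0
cam in tool [ 0.07331244  0.00060257 -0.14279001] cam z 0.16329075447802985 [-66.67850452  41.06624841   1.25235266  78.31820814  34.28000672
  90.74516109 -44.60507566] {'wf': array([-0.29521219, -0.2359665 ,  0.47033851])}
0.05 shift cm [ 2.43 -4.06 -4.76] rotvec [ 0.003 -0.001  0.002] deg 0.2
0.02 shift cm [ 3.49 -5.9  -6.88] rotvec [ 0.003 -0.001  0.002] deg 0.2
0 shift cm [ 4.2  -7.12 -8.3 ] rotvec [ 0.003 -0.001  0.002] deg 0.2
```

```bash
python3 -m pendant '[{"x":1.2,"y":-2,"z":-2.4,"ax":0,"ay":0,"az":0,"jaw":-1},{"x":2.4,"y":-4.1,"z":-4.8,"ax":0,"ay":0,"az":0,"jaw":-1},{"x":3.5,"y":-5.9,"z":-6.9,"ax":0,"ay":0,"az":0,"jaw":-1},{"x":4.2,"y":-7.1,"z":-8.3,"ax":0,"ay":0,"az":0,"jaw":-1},{"x":4.2,"y":-7.1,"z":-8.3,"ax":0,"ay":0,"az":0,"jaw":-1}]';python3 - <<'E'
from h import *
m,p,d=shot('scene'); a=cv2.resize(p[80:200,300:460],(640,480))
m,p,d=shot('wrist'); save('w5',cv2.resize(np.hstack([a,p]),(800,300)))
E
```

```text
clock: 14.72
ee_pos: [0.4983, 0.3608, 0.0323]
orientation: [-179.8, 45.0, 120.2]
wrist_force: [0.5, 0.3, -0.4]
grip_width: 1.0
grip_force: 0.0
```

View pics/w5.png

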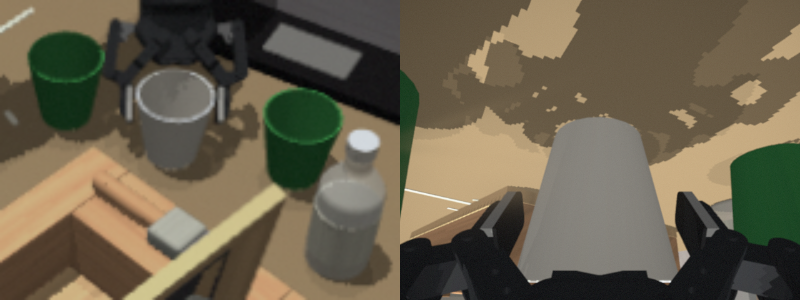

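Pads straddle the cup symmetrically, so I close and lift.

```bash
python3 -m pendant '[{"x":0,"y":0,"z":0,"ax":0,"ay":0,"az":0,"jaw":1},{"x":0,"y":0,"z":0,"ax":0,"ay":0,"az":0,"jaw":1},{"x":0,"y":0,"z":0,"ax":0,"ay":0,"az":0,"jaw":1},{"x":0,"y":0,"z":0,"ax":0,"ay":0,"az":0,"jaw":1},{"x":0,"y":0,"z":2,"ax":0,"ay":0,"az":0,"jaw":1},{"x":0,"y":0,"z":5,"ax":0,"ay":0,"az":0,"jaw":1},{"x":0,"y":0,"z":10,"ax":0,"ay":0,"az":0,"jaw":1},{"x":0,"y":0,"z":15,"ax":0,"ay":0,"az":0,"jaw":1}]'; python3 - <<'E'
from h import *
T=tool(-60,10); e,R,o=now(); print(o['joint_pos'])
plan(tool(-75,15),(.555,.06,.25)); plan(tool(-75,45),(.555,.06,.25))
E
```

```text
clock: 15.82
ee_pos: [0.4975, 0.3618, 0.1844]
orientation: [-179.8, 45.0, 120.3]
wrist_force: [0.7, -0.4, 0.7]
grip_width: 0.815
grip_force: 66.4
[-62.57111008  32.33476123   2.92768647  83.20171133  36.32269321
  90.42798927 -37.89967863]
shift cm [  6.23 -31.96   6.07] rotvec [-0.485 -0.204 -0.258] deg 33.6
shift cm [  6.1  -31.48   5.22] rotvec [ 0.    -0.002 -0.265] deg 15.2
```

```bash
python3 -m pendant '[{"x":0.8,"y":-4.5,"z":2,"ax":-0.06,"ay":-0.025,"az":-0.035,"jaw":1},{"x":1.5,"y":-9,"z":4,"ax":-0.13,"ay":-0.055,"az":-0.07,"jaw":1},{"x":2.3,"y":-13.5,"z":6,"ax":-0.2,"ay":-0.085,"az":-0.105,"jaw":1},{"x":3,"y":-18,"z":7,"ax":-0.27,"ay":-0.115,"az":-0.14,"jaw":1},{"x":3.7,"y":-22.5,"z":7,"ax":-0.34,"ay":-0.145,"az":-0.18,"jaw":1},{"x":4.5,"y":-27,"z":7,"ax":-0.41,"ay":-0.175,"az":-0.22,"jaw":1},{"x":5.2,"y":-31.8,"z":7,"ax":-0.485,"ay":-0.204,"az":-0.258,"jaw":1},{"x":5.2,"y":-31.8,"z":7,"ax":-0.485,"ay":-0.204,"az":-0.258,"jaw":1}]'; cat >> h.py <<'E'
def roll(p2,az,phis,G,p=45):
    # cup up in tool frame from grasp pitch p
    u=tool(0,p).inv().apply([0,0,1]); e,R,o=now(); print(e.round(4),o['joint_pos'].round(1),o['grip_width'])
    print("cup tilt now",np.degrees(np.arccos(R.apply(u)[2])).round(1))
    for f in phis:
        T=tool(az,p2)*Ro.from_euler('z',f,degrees=True); print(f,"tilt",np.degrees(np.arccos(T.apply(u)[2])).round(1),"mouth dir",T.apply(u).round(2),end=' '); plan(T,G)
E
python3 -c "
from h import *
roll(10,-75,(0,80,150,-150),(.545,.062,.21))"
```

```text
clock: 16.82
ee_pos: [0.5492, 0.04, 0.2523]
orientation: [-179.7, 75.2, 104.9]
wrist_force: [-0.0, -0.2, -2.1]
grip_width: 0.817
grip_force: 66.7
[0.5492 0.04   0.2523] [-55.4  28.8  16.3 102.6  55.7  95.1 -43.6] 0.8167813708233046
cup tilt now 30.2
0 tilt 35.0 mouth dir [-0.15  0.55  0.82] shift cm [ 0.06  0.4  -4.56] rotvec [-0.08  -0.023  0.006] deg 4.8
80 tilt 75.9 mouth dir [-0.85  0.47  0.24] shift cm [ 0.06  0.4  -4.56] rotvec [ 0.282 -1.337 -0.295] deg 80.1
150 tilt 118.7 mouth dir [-0.55  0.68 -0.48] shift cm [ 0.06  0.4  -4.56] rotvec [ 0.626 -2.48  -0.56 ] deg 150.0
-150 tilt 118.7 mouth dir [ 0.13  0.87 -0.48] shift cm [ 0.06  0.4  -4.56] rotvec [-0.682  2.464  0.564] deg 150.0
```

```bash
python3 -m pendant '[{"x":0.3,"y":-1,"z":0,"ax":0.03,"ay":-0.14,"az":-0.03,"jaw":1},{"x":0.6,"y":-2,"z":0,"ax":0.06,"ay":-0.28,"az":-0.06,"jaw":1},{"x":1,"y":-3,"z":0,"ax":0.09,"ay":-0.42,"az":-0.09,"jaw":1},{"x":1.4,"y":-4,"z":0,"ax":0.12,"ay":-0.56,"az":-0.12,"jaw":1},{"x":1.7,"y":-4.8,"z":0,"ax":0.15,"ay":-0.7,"az":-0.15,"jaw":1}]';python3 -c "
from h import *
roll(8,-75,(90,120,150,170),(.562,.0105,.19))"
```

```text
clock: 17.45
ee_pos: [0.567, -0.0034, 0.2525]
orientation: [108.0, 46.1, 29.6]
wrist_force: [0.8, -0.1, -1.1]
grip_width: 0.811
grip_force: 66.8
[ 0.567  -0.0034  0.2525] [-56.5  28.8  21.8 106.2  59.3  89.8 -86. ] 0.8106940115969619
cup tilt now 48.6
90 tilt 84.4 mouth dir [-0.86  0.49  0.1 ] shift cm [-0.02 -0.43 -6.51] rotvec [ 0.152 -0.806 -0.17 ] deg 48.0
120 tilt 104.6 mouth dir [-0.79  0.57 -0.25] shift cm [-0.02 -0.43 -6.51] rotvec [ 0.299 -1.3   -0.26 ] deg 77.9
150 tilt 120.5 mouth dir [-0.54  0.67 -0.51] shift cm [-0.02 -0.43 -6.51] rotvec [ 0.45  -1.794 -0.349] deg 107.8
170 tilt 126.2 mouth dir [-0.32  0.74 -0.59] shift cm [-0.02 -0.43 -6.51] rotvec [ 0.554 -2.122 -0.407] deg 127.8
```

Rolling this way runs j7 towards its limit, so I'll roll the other way.

```bash
python3 -c "
from h import *
roll(12,-75,(0,-40),(.529,.004,.235))"
```

```text
[ 0.567  -0.0034  0.2525] [-56.5  28.8  21.8 106.2  59.3  89.8 -86. ] 0.8106940115969619
cup tilt now 48.6
0 tilt 33.0 mouth dir [-0.14  0.53  0.84] shift cm [-3.32 -1.06 -2.14] rotvec [-0.202  0.696  0.132] deg 42.2
-40 tilt 47.4 mouth dir [0.29 0.68 0.68] shift cm [-3.32 -1.06 -2.14] rotvec [-0.386  1.352  0.283] deg 82.2
```

```bash
python3 -m pendant '[{"x":-0.4,"y":-0.1,"z":0,"ax":-0.048,"ay":0.169,"az":0.035,"jaw":1},{"x":-0.8,"y":-0.3,"z":-0.4,"ax":-0.097,"ay":0.338,"az":0.071,"jaw":1},{"x":-1.2,"y":-0.4,"z":-0.8,"ax":-0.145,"ay":0.507,"az":0.106,"jaw":1},{"x":-1.6,"y":-0.5,"z":-1.2,"ax":-0.193,"ay":0.676,"az":0.141,"jaw":1},{"x":-2,"y":-0.7,"z":-1.5,"ax":-0.241,"ay":0.845,"az":0.177,"jaw":1},{"x":-2.4,"y":-0.8,"z":-1.8,"ax":-0.29,"ay":1.014,"az":0.212,"jaw":1},{"x":-2.9,"y":-1,"z":-2.1,"ax":-0.338,"ay":1.183,"az":0.247,"jaw":1},{"x":-3.3,"y":-1.1,"z":-2.1,"ax":-0.386,"ay":1.352,"az":0.283,"jaw":1}]';python3 -c "
from h import *
roll(10,-75,(-80,-100,-120),(.529,.004,.19))"
```

```text
clock: 18.45
ee_pos: [0.5338, -0.014, 0.2313]
orientation: [-108.1, 48.0, -178.5]
wrist_force: [0.0, -0.4, -0.9]
grip_width: 0.815
grip_force: 66.7
[ 0.5338 -0.014   0.2313] [-51.8  27.5  14.3 110.2  60.   92.5  -8.3] 0.8147914768562899
cup tilt now 47.7
-80 tilt 75.9 mouth dir [0.5  0.83 0.24] shift cm [ 0.   -0.   -4.46] rotvec [-0.208  0.643  0.128] deg 39.4
-100 tilt 89.9 mouth dir [0.49 0.87 0.  ] shift cm [ 0.   -0.   -4.46] rotvec [-0.296  0.975  0.195] deg 59.4
-120 tilt 103.0 mouth dir [ 0.4   0.89 -0.23] shift cm [ 0.   -0.   -4.46] rotvec [-0.383  1.306  0.262] deg 79.4
```

```bash
python3 -m pendant '[{"x":0,"y":0,"z":-0.6,"ax":-0.048,"ay":0.163,"az":0.033,"jaw":1},{"x":0,"y":0,"z":-1.2,"ax":-0.096,"ay":0.326,"az":0.065,"jaw":1},{"x":0,"y":0,"z":-1.8,"ax":-0.144,"ay":0.49,"az":0.098,"jaw":1},{"x":0,"y":0,"z":-2.4,"ax":-0.191,"ay":0.653,"az":0.131,"jaw":1},{"x":0,"y":0,"z":-3,"ax":-0.239,"ay":0.816,"az":0.164,"jaw":1},{"x":0,"y":0,"z":-3.6,"ax":-0.287,"ay":0.98,"az":0.197,"jaw":1},{"x":0,"y":0,"z":-4,"ax":-0.335,"ay":1.143,"az":0.229,"jaw":1},{"x":0,"y":0,"z":-4,"ax":-0.383,"ay":1.306,"az":0.262,"jaw":1}]';python3 -c "
from h import *
roll(5,-75,(-135,-150,-170),(.529,.004,.19))"
```

```text
clock: 19.45
ee_pos: [0.5341, -0.0139, 0.1913]
orientation: [-101.5, -29.5, -159.1]
wrist_force: [0.4, 0.1, -0.5]
grip_width: 0.813
grip_force: 66.6
[ 0.5341 -0.0139  0.1913] [-46.3  32.6   7.6 110.   61.9  93.6  65.4] 0.8131390754694675
cup tilt now 103.0
-135 tilt 115.9 mouth dir [ 0.29  0.85 -0.44] shift cm [-0.02 -0.04 -0.29] rotvec [-0.151  0.229  0.031] deg 15.8
-150 tilt 123.3 mouth dir [ 0.15  0.82 -0.55] shift cm [-0.02 -0.04 -0.29] rotvec [-0.218  0.48   0.065] deg 30.4
-170 tilt 129.2 mouth dir [-0.08  0.77 -0.63] shift cm [-0.02 -0.04 -0.29] rotvec [-0.304  0.815  0.111] deg 50.3
```

```bash
python3 -m pendant '[{"x":0,"y":0,"z":0,"ax":-0.05,"ay":0.14,"az":0.02,"jaw":1},{"x":0,"y":0,"z":0,"ax":-0.11,"ay":0.28,"az":0.04,"jaw":1},{"x":0,"y":0,"z":0,"ax":-0.16,"ay":0.42,"az":0.06,"jaw":1},{"x":0,"y":0,"z":0,"ax":-0.21,"ay":0.56,"az":0.08,"jaw":1},{"x":0,"y":0,"z":0,"ax":-0.26,"ay":0.7,"az":0.1,"jaw":1},{"x":0,"y":0,"z":0,"ax":-0.304,"ay":0.815,"az":0.111,"jaw":1},{"x":0,"y":0,"z":0,"ax":-0.304,"ay":0.815,"az":0.111,"jaw":1}]';python3 -c "
from h import *
roll(5,-75,(-170,),(.529,.004,.19))
a=[]
for n in('scene','side'):
    m,p,d=shot(n); a.append(cv2.resize(p[120:320,220:460] if n=='scene' else p[120:320,200:440],(480,400)))
save('w6',cv2.resize(np.hstack(a),(800,333)))"
```

```text
clock: 20.32
ee_pos: [0.534, -0.0142, 0.1912]
orientation: [-115.8, -78.5, -139.6]
wrist_force: [0.1, 0.9, -0.6]
grip_width: 0.821
grip_force: 66.8
[ 0.534  -0.0142  0.1912] [-44.1  35.9   4.6 109.4  64.8  97.8 112.1] 0.8205763510400973
cup tilt now 129.2
-170 tilt 129.2 mouth dir [-0.08  0.77 -0.63] shift cm [-0.01 -0.01 -0.29] rotvec [-0.001  0.007 -0.001] deg 0.4
```

View pics/w6.png

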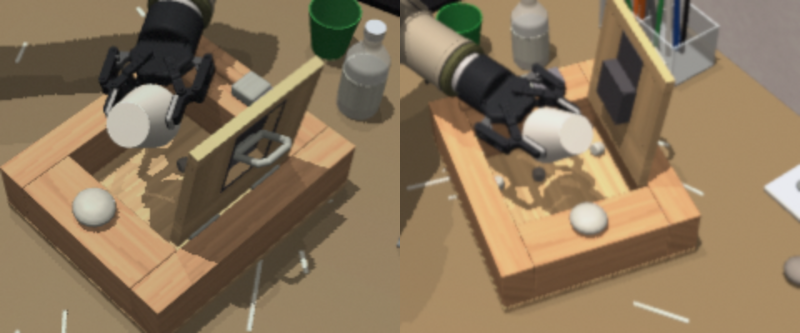

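The cup is tilted 129°. The side crop shows pebbles on the well floor at about (500,183), (538,173) and (598,150). I roll back and then count.

```bash
python3 -m pendant '[{"x":0,"y":0,"z":0,"ax":0.05,"ay":-0.16,"az":-0.02,"jaw":1},{"x":0,"y":0,"z":0,"ax":0,"ay":0,"az":0,"jaw":1},{"x":0,"y":0,"z":1,"ax":0.11,"ay":-0.28,"az":-0.04,"jaw":1},{"x":0,"y":0,"z":2,"ax":0.16,"ay":-0.42,"az":-0.06,"jaw":1},{"x":0,"y":0,"z":3,"ax":0.21,"ay":-0.56,"az":-0.08,"jaw":1},{"x":0,"y":0,"z":4,"ax":0.26,"ay":-0.7,"az":-0.1,"jaw":1},{"x":0,"y":0,"z":5,"ax":0.304,"ay":-0.815,"az":-0.111,"jaw":1}]';python3 -c "
from h import *
roll(20,-72,(-40,0),(.52,.06,.27))"
```

```text
clock: 21.3
ee_pos: [0.5339, -0.0151, 0.2415]
orientation: [-101.4, -28.7, -159.3]
wrist_force: [-0.1, -0.9, -0.1]
grip_width: 0.817
grip_force: 66.8
[ 0.5339 -0.0151  0.2415] [-46.5  27.3   8.  109.9  62.9  96.2  69.4] 0.8174833843666194
cup tilt now 102.6
-40 tilt 41.3 mouth dir [0.28 0.6  0.75] shift cm [-0.84  5.81  2.2 ] rotvec [ 0.521 -1.238 -0.316] deg 79.0
0 tilt 25.0 mouth dir [-0.13  0.4   0.91] shift cm [-0.84  5.81  2.2 ] rotvec [ 0.675 -1.893 -0.507] deg 118.7
```

```bash
python3 -m pendant '[{"x":0,"y":1,"z":1,"ax":0.065,"ay":-0.155,"az":-0.04,"jaw":1},{"x":0,"y":2,"z":2,"ax":0.13,"ay":-0.31,"az":-0.08,"jaw":1},{"x":0,"y":3,"z":3,"ax":0.195,"ay":-0.464,"az":-0.118,"jaw":1},{"x":0,"y":5,"z":4,"ax":0.26,"ay":-0.619,"az":-0.158,"jaw":1},{"x":-1,"y":9,"z":4,"ax":0.326,"ay":-0.774,"az":-0.198,"jaw":1},{"x":-2,"y":13,"z":4,"ax":0.39,"ay":-0.93,"az":-0.237,"jaw":1},{"x":-3,"y":17,"z":4,"ax":0.456,"ay":-1.083,"az":-0.277,"jaw":1},{"x":-4,"y":21,"z":4,"ax":0.521,"ay":-1.238,"az":-0.316,"jaw":1}]';python3 -c "
from h import *
T=tool(-60,45)
plan(T,(.493,.3694,.15)); e,R,o=now(); print(e,o['joint_pos'])
a=[]
for n in('scene','side'):
    m,p,d=shot(n); a.append(cv2.resize(p[110:310,220:460] if n=='scene' else p[120:320,200:440],(480,400)))
save('w7',cv2.resize(np.hstack(a),(800,333)))"
```

```text
clock: 22.3
ee_pos: [0.4932, 0.1961, 0.2812]
orientation: [-119.7, 46.0, 175.7]
wrist_force: [0.9, 0.6, -0.8]
grip_width: 0.818
grip_force: 66.8
shift cm [  0.65  16.17 -14.47] rotvec [ 0.618 -0.371 -0.178] deg 42.5
[0.49324708 0.19609501 0.28123207] [-61.48510892  28.92128026   7.13838679  92.441972    49.17758728
 106.57881531  -3.09887773]
```

View pics/w7.png

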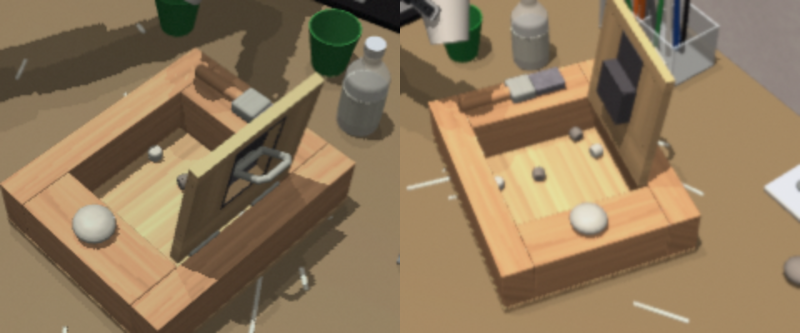

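All four pebbles are in the well, at about (500,183), (538,173), (575,133) and (597,151) in the side crop. Returning the cup.

```bash
python3 -m pendant '[{"x":0.1,"y":3,"z":0,"ax":0.1,"ay":-0.06,"az":-0.03,"jaw":1},{"x":0.3,"y":6.5,"z":0,"ax":0.22,"ay":-0.133,"az":-0.064,"jaw":1},{"x":0.4,"y":10,"z":-2,"ax":0.34,"ay":-0.205,"az":-0.098,"jaw":1},{"x":0.5,"y":13,"z":-5,"ax":0.46,"ay":-0.277,"az":-0.133,"jaw":1},{"x":0.65,"y":16.2,"z":-9,"ax":0.58,"ay":-0.35,"az":-0.167,"jaw":1},{"x":0.65,"y":16.2,"z":-13,"ax":0.618,"ay":-0.371,"az":-0.178,"jaw":1},{"x":0.65,"y":16.2,"z":-16.5,"ax":0.618,"ay":-0.371,"az":-0.178,"jaw":1},{"x":0.65,"y":16.2,"z":-18.5,"ax":0.618,"ay":-0.371,"az":-0.178,"jaw":1}]';python3 - <<'E'
from h import *
plan(tool(-60,45),(.493,.3694,.045))
for n in('scene','side'):
    m,p,d=shot(n); P=cloud(m,d); s=(np.hypot(P[...,0]-.493,P[...,1]-.369)<.055)&(P[...,2]>.06)&(P[...,2]<.16)&(p.min(2)>110)&(np.ptp(p.astype(int),axis=2)<30)
    q=P[s]; print(n,len(q),np.percentile(q,[2,50,98],axis=0).round(4).tolist())
    k=q[:,2]>np.percentile(q[:,2],90)-.012; 
E
```

```text
clock: 23.4
ee_pos: [0.5, 0.3559, 0.0945]
orientation: [-179.3, 45.1, 120.7]
wrist_force: [-0.1, -0.7, -0.9]
grip_width: 0.819
grip_force: 66.9
shift cm [-0.03  0.19 -6.29] rotvec [ 0.006 -0.006 -0.004] deg 0.5
scene 232 [[0.4574, 0.3253, 0.0871], [0.5057, 0.3867, 0.1326], [0.5343, 0.4001, 0.1433]]
side 472 [[0.4531, 0.3254, 0.0875], [0.5039, 0.3861, 0.1221], [0.5289, 0.4005, 0.1412]]
```

```bash
python3 -m pendant '[{"x":0,"y":0.2,"z":-2,"ax":0.006,"ay":-0.006,"az":-0.004,"jaw":1},{"x":0,"y":0.2,"z":-4,"ax":0.006,"ay":-0.006,"az":-0.004,"jaw":1},{"x":0,"y":0.2,"z":-5.3,"ax":0.006,"ay":-0.006,"az":-0.004,"jaw":1},{"x":0,"y":0.2,"z":-5.8,"ax":0.006,"ay":-0.006,"az":-0.004,"jaw":1},{"x":0,"y":0.2,"z":-6.1,"ax":0.006,"ay":-0.006,"az":-0.004,"jaw":1},{"x":0,"y":0.2,"z":-6.1,"ax":0.006,"ay":-0.006,"az":-0.004,"jaw":1}]'
```

```text
clock: 24.25
ee_pos: [0.5004, 0.3587, 0.035]
orientation: [179.9, 44.9, 120.0]
wrist_force: [0.4, 0.1, -1.0]
grip_width: 0.812
grip_force: 66.9
```

```bash
python3 -m pendant '[{"x":0,"y":0,"z":-0.15,"ax":0,"ay":0,"az":0,"jaw":1},{"x":0,"y":0,"z":-0.15,"ax":0,"ay":0,"az":0,"jaw":1},{"x":0,"y":0,"z":-0.15,"ax":0,"ay":0,"az":0,"jaw":1}]'
```

```text
clock: 24.62
ee_pos: [0.5003, 0.3587, 0.0335]
orientation: [179.9, 44.9, 120.0]
wrist_force: [-0.4, 0.3, 0.4]
grip_width: 0.819
grip_force: 66.8
```

```bash
python3 -m pendant '[{"x":0,"y":0,"z":-0.08,"ax":0,"ay":0,"az":0,"jaw":1},{"x":0,"y":0,"z":-0.08,"ax":0,"ay":0,"az":0,"jaw":0.4},{"x":0,"y":0,"z":-0.08,"ax":0,"ay":0,"az":0,"jaw":-1},{"x":0,"y":0,"z":-0.08,"ax":0,"ay":0,"az":0,"jaw":-1},{"x":0,"y":0,"z":-0.08,"ax":0,"ay":0,"az":0,"jaw":-1},{"x":-0.7,"y":1.2,"z":1.4,"ax":0,"ay":0,"az":0,"jaw":-1},{"x":-2.1,"y":3.7,"z":4.2,"ax":0,"ay":0,"az":0,"jaw":-1},{"x":-4.2,"y":7.3,"z":8.5,"ax":0,"ay":0,"az":0,"jaw":-1}]'; python3 -m pendant '[{"x":-2,"y":3.5,"z":4,"ax":0,"ay":0,"az":0,"jaw":-1},{"x":-3,"y":5,"z":8,"ax":0,"ay":0,"az":0,"jaw":-1},{"x":-3,"y":5,"z":12,"ax":0,"ay":0,"az":0,"jaw":-1},{"x":-3,"y":5,"z":12,"ax":0,"ay":0,"az":0,"jaw":-1},{"x":-3,"y":5,"z":12,"ax":0,"ay":0,"az":0,"jaw":-1}]'; python3 -c "
from h import *
a=[]
for n in('scene','side'):
    m,p,d=shot(n); a.append(cv2.resize(p[80:280,220:460] if n=='scene' else p[110:310,160:400],(480,400)))
    P=cloud(m,d); s=(np.hypot(P[...,0]-.493,P[...,1]-.369)<.055)&(P[...,2]>.074)&(P[...,2]<.1)
    q=P[s]; print(n,len(q),q.min(0),q.max(0))
save('w8',cv2.resize(np.hstack(a),(800,333)))"
```

```text
clock: 25.62
ee_pos: [0.4575, 0.4318, 0.1195]
orientation: [-180.0, 45.0, 120.0]
wrist_force: [0.8, 0.7, 0.7]
grip_width: 1.001
grip_force: 0.0
clock: 26.25
ee_pos: [0.4276, 0.482, 0.2383]
orientation: [179.9, 44.9, 120.0]
wrist_force: [0.4, 0.9, -0.7]
grip_width: 1.0
grip_force: 0.0
scene 153 [0.4578068  0.32209939 0.07400065] [0.53591414 0.40309574 0.08240394]
side 140 [0.45230323 0.32297631 0.07403518] [0.53137623 0.40777219 0.08527402]
```

View pics/w8.png

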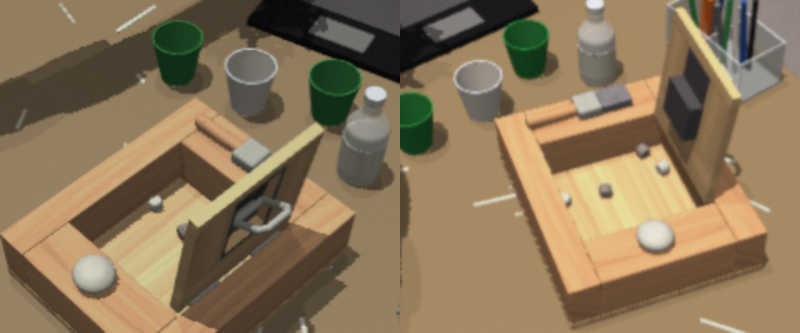

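The white cup stands upright and empty at (250,80) in the scene crop. The hatch is leaning open, and the four pebbles lie in the well at (565,199), (605,189), (642,149) and (663,167) in the side crop. Handing in.

```bash
python3 -c "
from bench import *
print(hand_in())"
```

```text
the job is handed in; nothing more can be done
None
```

The job is handed in, though no verdict came back: the hatch leans on its stop, all four pebbles are in the well, and the empty white cup stands upright on the table where it started.

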